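# Hold the spring clip open over the rota card

### The arm

A 6-joint arm with a two-finger parallel gripper is mounted at the origin on the work surface. World frame = base frame: x ahead of the robot, y to its left, z up, the work surface at z = 0. Lengths are in m, angles in degrees, forces in N, time in s.
With the tool pointing down it reaches from about 0.25 to 0.725 m from the base axis. Payload 9.7 kg.
Tool frame: the origin (TCP) lies where the fingers leave the gripper's body, on its centre line; the fingertips stand 73 mm ahead of it and the grasp point (between the pads) lies 54 mm ahead of it; z points along the fingers, y is the line along which they close (so a half turn about z gives the same grasp; the last joint's range is limited). The gripper opens to 85 mm and grips with 20 to 120 N. Pads are 22 mm wide; open, the fingers measure 114 mm over their backs; the gripper's body (76 mm by 85 mm) begins 54 mm behind the grasp point. The pads swing forward as they close: fully open they stand 13 mm farther back than shut.
Start: joints at [-71.448, 4.979, 10.078, 95.1, 0, 90], TCP at [0.175, -0.521, 0.304] pointing down, gripper open.
Joint ranges: [-179.16, 179.16], [-48.56, 103.87], [-65.8, 70.77], [-126.05, 130.52], [-82.76, 87.17], [-180, 180]. Speed limits (degrees/s): [127.2, 127.2, 147.25, 180, 180, 180].

### API

Orientations are given as [roll, pitch, yaw] about the fixed x, y, z axes, in that order (R = Rz(yaw) Ry(pitch) Rx(roll)).
In Python, from workcell import sensors, imaging, bot gives the robot as it stands.
- The arm moves only by the tool apply_moves, never from a script. Its argument "rows" is a list of rows, each a list of 3 entries, a list of its own where there are three numbers: the shift along the tool's x, y, z in units of 10 cm (1.0 is 10 cm), then the turn, a rotation vector about the tool's x, y, z in units of 30 degrees (1.0 is 30 degrees), then the opening, from 0 (shut) to 1 (fully open). A call has 1 to 20 rows; each row is the pose to reach, as a shift and turn from the pose commanded when the call began, along the tool's axes at that moment; what a row does not reach only later rows make up. A row lasts 1/10 s, in which the tool goes at most 50 mm and 8.59 degrees, less where a joint would pass 70% of its speed; a pose out of reach is approached as far as the arm can. A call with a number of a shift or a turn outside -1 to 1 is refused whole. A call with a gripper value outside its range is refused whole. The fingers move at their own pace and stop on an object; "force" is the grip in N (left out, the last holds). Time passes only in rows, so rows that repeat a pose let the fingers close. It gives the time, the measured TCP pose, the force, the opening and the grip force at its end, in the units of the state.
- sensors.get_obs(): the state, without advancing time (a new reading comes with each control period).
- imaging.camera(name): name is "scene" or "top" or "wrist"; returns (picture, depth): 384x512x3 uint8, red, green, blue; 384x512 float32, m along the optical axis (not along the pixel's ray), 0 where there is no reading.
- imaging.get_calibration(name): a dict with "intrinsics" (3x3 intrinsics, pixels), "world_from_camera" (4x4, takes a point from camera to world coordinates). Camera axes: x right, y down, z forward; pixel columns grow to the right and rows downward; lengths in m; the calibration is good to about 2 mm. The wrist camera is an equidistant fisheye: a pixel r from the principal point sees the ray r / f radians off the axis. A picture is of the moment at which its call begins: read the wrist's pose just before it. get_calibration takes no time and is no camera call; for the wrist camera it gives the pose at the moment of the call.
- bot.job_done(): hands the job in; it is judged then, once.
The state is a dict: "time": time; "q": joint angles; "qd": joint speeds; "joint_efforts": joint torques, N m; "ee_pos": TCP position; "tcp_rot": TCP orientation; "wrist_force": force on the tool from outside, world axes, zero at the start; "torque": the same for the moment, N m; "opening": finger opening in m; "grasp_force": force on a finger pad.
Only numpy, scipy, OpenCV 4.12 (cv2) and the standard library are available. Lean on these libraries where they do the work, as an engineer would, in place of code of your own. Each camera call takes 0.05 s, during which the arm holds its last target. There are 200 camera calls.

### The job

Take the big steel spring clip off the rim of the grey letter bin by squeezing its two tails, and carry it to the taller of the two standing cards. Hold it squeezed wide open, upright and square over the middle of that card's top edge, one jaw reaching a good centimetre down each side and no part of it touching the card, so that a slip can be tucked in beside the card. Finish while still holding it gaping there; do not push against the card on the way, and leave everything else where it stands.

Things in the scene. Friction and masses are not known exactly. Their poses are not given: they have to be found in the camera images.
- clip: Big bulldog-type spring clip of bare steel, 78 mm tall, 50 g, loose; two mirrored leaves on a hinge pin. Starts clipped on the bin's front rim, tails up. Origin: middle of the pin (pin radius 3.5 mm, 30 mm long). Own z points up along the tails, y runs along the pin (parallel to the edge it is clipped on), x goes across from jaw to jaw.
- clip_tails (a point): point midway between the clip's two flat tails, 26 mm above the pin, where to squeeze them (along own x). Tails are 24 mm wide (along y) and reach from 8 to 39 mm above the pin. Over their outer faces at the top: 49 mm shut, about 44 mm as parked, about 20 mm fully open, when they stand parallel.
- clip_mouth (a point): point midway between the clip's jaws near their lips, 34 mm below the pin. Jaws are 42 mm wide (along y) and end in rolled lips 38.5 mm below the pin (37 mm when fully open). Free gap between the lips: 0 shut, 26 mm fully open; further up between the jaws it is free to the pin.
- clip_leaf_a (a joint): turn of the clip's leaf on its +x side (rad): 0 jaws shut, 0.05 as parked, 0.22 gap of 16 mm, 0.36 fully open (stop). Squeezing the tails opens it: about 5 N on each tail top to start, 8 N for 0.25, 12 N to reach the stop; a steady grip of 20 to 25 N keeps it fully open.
- clip_leaf_b (a joint): turn of the clip's other leaf (-x side), linked to the first: same values
- bin: grey sheet-metal letter bin, open on top, fixed: 120 mm (own x) by 180 mm (own y), 70 mm high, walls 4 mm thick, standing with rolls of grip tape in its back half (up to 30 mm high). Origin: centre of its underside. Its front wall, towards the robot (own -x side), carries the clip anywhere in its middle 70 mm, the pin resting on the rim
- rota_stand: dark teak block 50 mm (own x) by 120 mm (own y) by 22 mm high, fixed, with the TALLER white plastic card standing rigidly in it: 3 mm thick (own x), 100 mm wide (own y), its top edge 112 mm above the shelf. Origin: centre of the block's underside
- rota_top (a point): middle of the top edge of the taller card; axes as its stand: the edge runs along y, x is normal to the card, z up
- short_stand: the same teak block with a SHORTER card, 75 mm wide, top edge 67 mm above the shelf, fixed; not used. Which of the two stands is in which place varies
- small_clip: small spring clip, 43 mm long, the same shape as the big one, lying shut on its side; leave alone
- whistle: green plastic whistle 50 mm long, 21 mm high, lying on the shelf; leave alone
- carabiner: small aluminium carabiner 56 by 36 mm, 6 mm thick, lying flat; leave alone
- bottle: stainless drink bottle, 72 mm diameter, 254 mm tall, upright; leave alone
- tube0: white plastic shuttle tube, 71 mm diameter, 214 mm tall, upright; leave alone
- tube1: white plastic shuttle tube, the same; leave alone
- tube2: white plastic shuttle tube, the same; leave alone
There are look-alikes about, which are no part of the job. Leave any orange look-alike of the rota_stand alone.

How it is judged:
By the outcome, as a careful person would: the job done as asked, in the order asked, and still so for the second after the job is handed in, while the arm keeps its last pose, push and grip.
It also fails if it takes over 40 s, if anything falls off the work surface, if the arm or the gripper's body presses on something with over 40 N, if the wrist force passes 120 N, or if a joint passes its speed limit or range.

## Working session

There is one attempt and no reset: what is moved stays moved. The work goes in short steps, Python scripts to look and compute and a tool call to move; the robot and the scene stay as the last step left them, time stands still between calls to the robot, and variables do not carry over. Pictures are saved under pics/ and viewed, at most 10 in all, crops included, and the job is handed in when it is done.

Besides the shell and the picture viewer there is one more tool, called after "Call:" as name(argument=value, ...), one argument or row to a line, values as JSON. apply_moves: Moves the arm, as the interface text tells. Its arguments: {"type":"object","properties":{"rows":{"type":"array"},"force":{"type":"number"}},"required":["rows"]}

```bash
mkdir -p pics
cat > h.py <<'E'
import numpy as np, cv2
from workcell import sensors, imaging, bot
from scipy.spatial.transform import Rotation as R
def snap(n,tag):
    K=imaging.get_calibration(n); im,d=imaging.camera(n)
    np.savez(f'{tag}.npz',im=im,d=d,K=K['intrinsics'],T=K['world_from_camera'])
    cv2.imwrite(f'pics/{tag}.png',im[:,:,::-1]); return im,d
def load(tag):
    z=np.load(f'{tag}.npz'); return z['im'],z['d'],z['K'],z['T']
def cloud(tag):
    im,d,K,T=load(tag); v,u=np.mgrid[:d.shape[0],:d.shape[1]]
    p=np.stack([(u-K[0,2])/K[0,0]*d,(v-K[1,2])/K[1,1]*d,d],-1)
    return p@T[:3,:3].T+T[:3,3]
E
python3 - <<'E'
from h import *
snap('scene','s0'); snap('top','t0')
a=cv2.imread('pics/s0.png');b=cv2.imread('pics/t0.png')
for n in 's0','t0':
    im,d,K,T=load(n); print(K,T.round(3))
print(sensors.get_obs())
E
```

```text
[[474.79747902   0.         264.04187243]
 [  0.         474.79747902 189.52374257]
 [  0.           0.           1.        ]] [[ 0.4    0.781 -0.48   1.209]
 [ 0.917 -0.334  0.22  -0.248]
 [ 0.011 -0.528 -0.849  1.277]
 [ 0.     0.     0.     1.   ]]
[[403.91366335   0.         257.91067738]
 [  0.         403.91366335 195.67027491]
 [  0.           0.           1.        ]] [[-0.022 -0.996  0.083  0.396]
 [-1.     0.021 -0.016  0.05 ]
 [ 0.014 -0.083 -0.996  1.499]
 [ 0.     0.     0.     1.   ]]
{'time': 0.1, 'q': array([-7.14468784e+01,  5.00839609e+00,  1.00382744e+01,  9.50988470e+01,
        3.59548847e-04,  9.00010682e+01]), 'qd': array([-0.04706539, -0.02013444,  0.18703155,  0.0515146 , -0.00708659,
        0.07771519]), 'joint_efforts': array([ 3.03919187e-04, -5.21562195e+01,  4.65654624e+01,  1.60482799e-02,
        1.42759387e-05,  8.14272681e-06]), 'ee_pos': array([ 0.17496516, -0.5213048 ,  0.30324317]), 'tcp_rot': array([-1.79931031e+02, -3.58262717e-04,  1.85520530e+01]), 'wrist_force': array([-0.25256894,  0.0390056 ,  1.18050798]), 'torque': array([-0.02761111, -0.03491947, -0.0027502 ]), 'grasp_force': 0.0, 'opening': 0.08524612705358578}
```

View pics/s0.png

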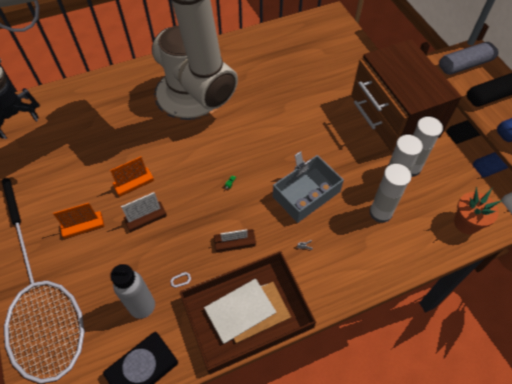

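View pics/t0.png

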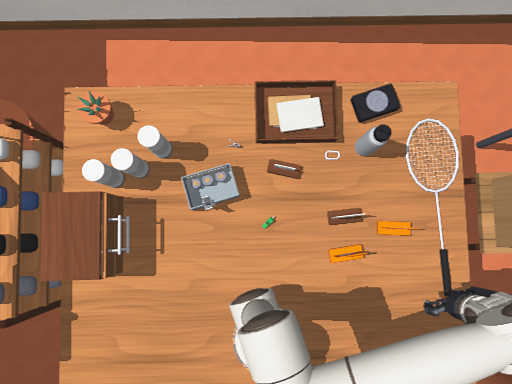

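The scene view shows the bin at (307,188) with the steel clip on its rim at (299,160). There are two teak stands: the wide card at (142,210) and the narrow one at (234,238). The orange look-alikes are at (131,175) and (78,220). The only other clip is the small one lying at (303,245). I choose the clip at (299,160) and the teak stand at (142,210), and check both in one crop.

Run:
```python
from h import *
im=load('s0')[0]; t=load('t0')[0]
f=lambda c,s:cv2.resize(c[:,:,::-1],None,fx=s,fy=s,interpolation=cv2.INTER_CUBIC)
A=f(im[140:225,255:355],4); B=f(im[180:240,110:175],4)
o=np.zeros((600,800,3),np.uint8); o[:340,:400]=A; o[:240,400:660]=B
C=f(t[155:215,175:245],4); o[345:345+240,:280]=C
D=f(t[195:235,315:385],4); o[345:345+160,400:680]=D
cv2.imwrite('pics/c0.png',o)
P=cloud('s0'); Q=cloud('t0')
z=Q[...,2]
def box(tag,P,u0,u1,v0,v1,lo,hi):
    p=P[v0:v1,u0:u1].reshape(-1,3); p=p[(p[:,2]>lo)&(p[:,2]<hi)]
    c=p[:,:2].mean(0); 
    r=cv2.minAreaRect((p[:,:2]*1000).astype(np.float32))
    print(tag,len(p),p.mean(0).round(4),r, 'z',p[:,2].min().round(3),p[:,2].max().round(3))
box('bin top',Q,175,245,155,215,.062,.075)
box('bin s',P,265,350,140,225,.062,.075)
box('clip top',Q,175,245,155,215,.078,.2)
box('clip s',P,265,350,140,225,.078,.2)
box('card top',Q,320,368,200,230,.09,.13)
box('card s',P,115,170,185,230,.09,.13)
box('card s all',P,115,170,185,230,.035,.13)
box('block top',Q,320,372,200,230,.015,.028)
box('short s',P,210,260,225,255,.035,.13)
box('short t',Q,260,305,155,182,.035,.13)
for u,v in [(78,210),(131,167)]: print(P[v,u])
```

```text
bin top 228 [0.5573 0.2066 0.0694] ((550.3333740234375, 198.77468872070312), (129.8709716796875, 180.1588897705078), 15.288677215576172) z 0.062 0.075
bin s 426 [0.5584 0.1975 0.0687] ((552.2476196289062, 198.4207305908203), (129.96189880371094, 183.5791473388672), 15.514175415039062) z 0.062 0.075
clip top 80 [0.4949 0.2071 0.0956] ((482.8525085449219, 227.82298278808594), (44.391517639160156, 76.75289154052734), 23.630861282348633) z 0.078 0.121
clip s 117 [0.489  0.2021 0.0963] ((510.3357849121094, 158.12583923339844), (47.2730598449707, 131.7665252685547), 19.44794273376465) z 0.078 0.121
card top 29 [ 0.4383 -0.2858  0.1096] ((438.5448913574219, -287.123046875), (3.440011978149414, 96.8219985961914), 5.777465343475342) z 0.094 0.118
card s 194 [ 0.4407 -0.2887  0.1032] ((440.51287841796875, -288.09356689453125), (8.403614044189453, 98.84630584716797), 5.557994365692139) z 0.09 0.118
card s all 540 [ 0.4408 -0.2886  0.0773] ((441.0201416015625, -287.9471435546875), (9.627294540405273, 99.12503814697266), 3.679633855819702) z 0.035 0.118
block top 377 [ 0.4384 -0.2869  0.0229] ((438.3564453125, -287.35064697265625), (49.750518798828125, 120.94761657714844), 5.249136924743652) z 0.016 0.028
short s 159 [ 0.6216 -0.0695  0.0543] ((621.4071044921875, -69.84489440917969), (74.7082290649414, 7.660683631896973), 75.7479476928711) z 0.035 0.074
short t 49 [ 0.6188 -0.0679  0.0577] ((619.2593994140625, -68.78156280517578), (74.25205993652344, 4.172603607177734), 76.74199676513672) z 0.036 0.071
[ 0.39651375 -0.45518869  0.09677937]
[ 0.30263301 -0.27852547  0.08562937]
```

View pics/c0.png

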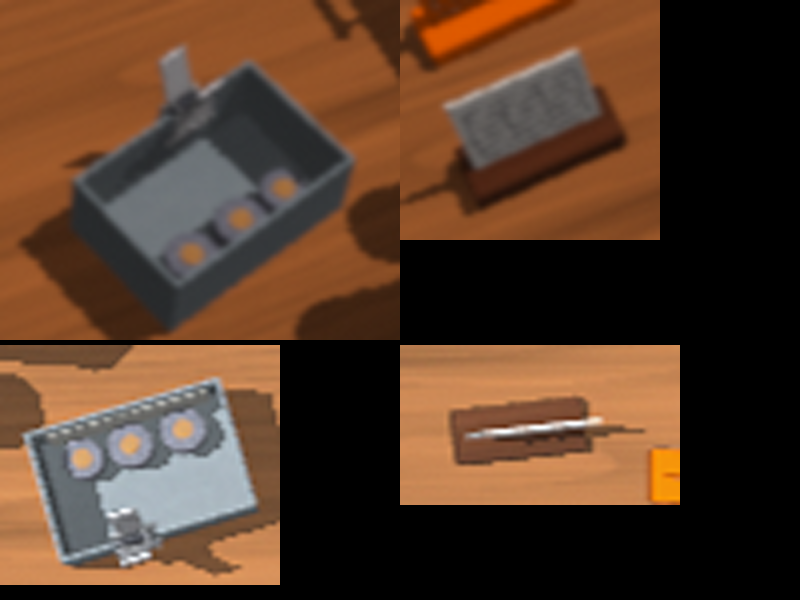

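The crop shows the clip straddling the bin's front rim with its tails up, and the wide card standing in the teak block. The cards differ in height (0.112 against 0.067), so the stand at (0.44,-0.288) is the taller one. Moving to hover over the clip.

Call:
apply_moves(
  rows=[
    [[0.88,-0.97,0],[0,0,0],1],
    [[0.88,-0.97,0],[0,0,0],1],
    [[0.88,-0.97,0],[0,0,0],1],
  ],
)

```text
time: 0.4
ee_pos: [0.228, -0.3992, 0.3036]
tcp_rot: [-179.9, -0.0, 18.6]
wrist_force: [0.6, -1.3, 0.6]
opening: 0.0853
grasp_force: 0.0
```

Call:
apply_moves(
  rows=[
    [[0.88,-0.97,0],[0,0,0],1],
    [[0.88,-0.97,0],[0,0,0],1],
    [[0.88,-0.97,0],[0,0,0],1],
  ],
)

```text
time: 0.7
ee_pos: [0.2805, -0.279, 0.3038]
tcp_rot: [-180.0, -0.0, 18.6]
wrist_force: [0.6, -1.2, -0.4]
opening: 0.0851
grasp_force: 0.0
```

Call:
apply_moves(
  rows=[
    [[0.88,-0.97,0],[0,0,0],1],
    [[0.88,-0.97,0],[0,0,0],1],
    [[0.88,-0.97,0],[0,0,0],1],
  ],
)

```text
time: 1.0
ee_pos: [0.333, -0.1591, 0.3038]
tcp_rot: [-180.0, -0.0, 18.6]
wrist_force: [0.6, -1.3, 0.2]
opening: 0.0852
grasp_force: 0.0
```

Call:
apply_moves(
  rows=[
    [[0.88,-0.97,0],[0,0,0],1],
    [[0.88,-0.97,0],[0,0,0],1],
    [[0.88,-0.97,0],[0,0,0],1],
  ],
)

```text
time: 1.3
ee_pos: [0.3857, -0.0389, 0.3037]
tcp_rot: [-180.0, -0.0, 18.6]
wrist_force: [0.9, -0.8, -0.9]
opening: 0.0857
grasp_force: 0.0
```

Call:
apply_moves(
  rows=[
    [[0.88,-0.97,0],[0,0,0],1],
    [[0.88,-0.97,0],[0,0,0],1],
    [[0.88,-0.97,0],[0,0,0],1],
  ],
)

```text
time: 1.6
ee_pos: [0.4384, 0.0812, 0.3034]
tcp_rot: [-180.0, 0.0, 18.7]
wrist_force: [-1.0, -1.8, 0.2]
opening: 0.0855
grasp_force: 0.0
```

Call:
apply_moves(
  rows=[
    [[0.88,-0.97,0],[0,0,0],1],
    [[0.88,-0.97,0],[0,0,0],1],
    [[0.88,-0.97,0],[0,0,0],1],
  ],
)

```text
time: 1.9
ee_pos: [0.4967, 0.1855, 0.303]
tcp_rot: [-179.3, 0.1, 20.3]
wrist_force: [0.1, -0.5, -0.6]
opening: 0.085
grasp_force: 0.0
```

Call:
apply_moves(
  rows=[
    [[0,0,0],[0,0,-0.96],1],
    [[0,0,0],[0,0,-0.96],1],
    [[0,0,0],[0,0,-0.96],1],
    [[0,0,0],[0,0,-0.96],1],
  ],
)

```text
time: 2.3
ee_pos: [0.4962, 0.1823, 0.3033]
tcp_rot: [-179.4, -0.3, 49.1]
wrist_force: [-0.8, 0.4, -0.0]
opening: 0.0853
grasp_force: 0.0
```

Call:
apply_moves(
  rows=[
    [[0,0,0],[0,0,-0.96],1],
    [[0,0,0],[0,0,-0.96],1],
    [[0,0,0],[0,0,-0.96],1],
    [[0,0,0],[0,0,-0.96],1],
  ],
)

```text
time: 2.7
ee_pos: [0.4962, 0.1822, 0.3035]
tcp_rot: [-179.6, -0.6, 77.9]
wrist_force: [-0.7, 0.3, -0.8]
opening: 0.0854
grasp_force: 0.0
```

Call:
apply_moves(
  rows=[
    [[0,0,0],[0,0,-0.96],1],
    [[0,0,0],[0,0,-0.96],1],
    [[0,0,0],[0,0,-0.96],1],
    [[0,0,0],[0,0,-0.96],1],
    [[0,0,0],[0,0,-0.96],1],
  ],
)

```text
time: 3.2
ee_pos: [0.4961, 0.1822, 0.3035]
tcp_rot: [-179.9, -0.7, 106.4]
wrist_force: [-0.1, 0.4, -0.9]
opening: 0.0852
grasp_force: 0.0
```

```bash
cat >> h.py <<'E'
def wcloud(tag):
    im,d,K,T=load(tag); v,u=np.mgrid[:d.shape[0],:d.shape[1]]
    a=(u-K[0,2])/K[0,0]; b=(v-K[1,2])/K[1,1]; th=np.hypot(a,b)+1e-9
    t=np.tan(np.minimum(th,1.5)); p=np.stack([a/th*t*d,b/th*t*d,d],-1)
    p[th>1.3]=np.nan
    return p@T[:3,:3].T+T[:3,3]
E
python3 - <<'E'
from h import *
o=sensors.get_obs(); snap('wrist','w0'); print(o['q'],o['ee_pos'],o['tcp_rot'])
im,d,K,T=load('w0'); print(K,T.round(4))
P=wcloud('w0'); th=np.radians(15.3)
m=(d>0)&np.isfinite(P[...,2])&(np.hypot(P[...,0]-.49,P[...,1]-.2)<.2)
v,u=np.where(m&(P[...,2]>.076)&(P[...,2]<.13)); print(u.min(),u.max(),v.min(),v.max())
np.save('P0.npy',P)
# rim
p=P[m&(P[...,2]>.066)&(P[...,2]<.073)]
r=cv2.minAreaRect((p[:,:2]*1000).astype(np.float32));print('rim',r,len(p))
p=P[m&(P[...,2]>.1)&(P[...,2]<.125)]; print('tails',len(p),p.mean(0),cv2.minAreaRect((p[:,:2]*1000).astype(np.float32)),p[:,2].max())
E
```

```text
[19.88340769  2.04927441  6.95981119 94.95876248  0.6982168  93.50817233] [0.49614014 0.18219009 0.30352408] [-179.90913453   -0.6939569   106.37439123]
[[297.31863964   0.         254.38571673]
 [  0.         297.31863964 186.84432381]
 [  0.           0.           1.        ]] [[ 0.9592  0.2715  0.0786  0.4746]
 [ 0.2826 -0.9184 -0.2768  0.2546]
 [-0.003   0.2878 -0.9577  0.3746]
 [ 0.      0.      0.      1.    ]]
232 283 138 174
rim ((550.1034545898438, 195.81805419921875), (128.3695068359375, 181.2323455810547), 15.32515811920166) 1971
tails 449 [0.49193808 0.20371992 0.1096315 ] ((491.9185485839844, 203.03126525878906), (46.05597686767578, 24.135116577148438), 15.963223457336426) 0.11661481379377586
```

View pics/w0.png

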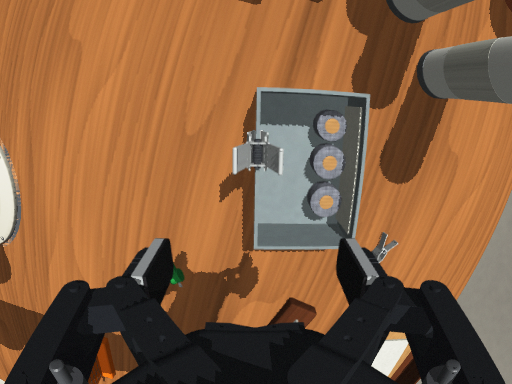

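The wrist view shows the clip tails at (234–283, 145–172) on the bin's left (front) wall, with the tail centre at about (0.492, 0.2035) and a yaw of about 15.4°. The way down is clear.

```bash
cat >> h.py <<'E'
def rel(pos,rpy):
    o=sensors.get_obs(); R0=R.from_euler('xyz',o['tcp_rot'],degrees=True); R1=R.from_euler('xyz',rpy,degrees=True)
    s=R0.inv().apply(np.array(pos)-o['ee_pos'])*10; w=np.degrees((R0.inv()*R1).as_rotvec())/30
    print('shift',s.round(3),'turn',w.round(3))
E
python3 -c "
from h import *
rel([.492,.2035,.1535],[180,0,105.4])"
```

```text
shift [0.198 0.022 1.503] turn [-0.003 -0.023  0.028]
```

Call:
apply_moves(
  rows=[
    [[0.2,0.02,0.3],[0,-0.023,0.028],1],
    [[0.2,0.02,0.6],[0,-0.023,0.028],1],
    [[0.2,0.02,0.8],[0,-0.023,0.028],1],
    [[0.2,0.02,0.8],[0,-0.023,0.028],1],
    [[0.2,0.02,0.8],[0,-0.023,0.028],1],
  ],
)

```text
time: 3.75
ee_pos: [0.4921, 0.2028, 0.2246]
tcp_rot: [-179.9, -0.0, 105.4]
wrist_force: [0.3, 0.1, 0.0]
opening: 0.085
grasp_force: 0.0
```

Run:
```python
from h import *
snap('wrist','w1'); im,d,K,T=load('w1'); P=wcloud('w1')
m=(d>0)&np.isfinite(P[...,2])&(np.hypot(P[...,0]-.492,P[...,1]-.203)<.045)
for lo in (.095,.105):
  p=P[m&(P[...,2]>lo)&(P[...,2]<.125)]; print('tails',len(p),p.mean(0),cv2.minAreaRect((p[:,:2]*1000).astype(np.float32)),p[:,2].max())
o=sensors.get_obs(); print(o['tcp_rot'],o['ee_pos'])
rel([.492,.2035,.1535],[180,0,105.4])
```

```text
tails 1051 [0.49179473 0.20420094 0.10725317] ((491.8849182128906, 203.18753051757812), (46.0528678894043, 25.178407669067383), 15.465010643005371) 0.11608095325639586
tails 622 [0.49168371 0.20423642 0.11211674] ((491.8849182128906, 203.18753051757812), (46.0528678894043, 25.178407669067383), 15.465010643005371) 0.11608095325639586
[ 1.79983494e+02 -1.55676661e-02  1.05442981e+02] [0.49246748 0.20289963 0.22540812]
shift [ 0.007 -0.003  0.719] turn [ 0.001 -0.001  0.001]
```

View pics/w1.png

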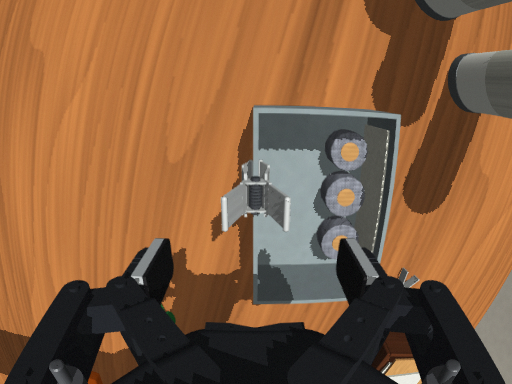

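The tails sit centred between the fingers in the picture, at (225–290, 165–230), and the measurement agrees. Descending and squeezing.

Call:
apply_moves(
  rows=[
    [[0.01,0,0.25],[0,0,0],1],
    [[0.01,0,0.5],[0,0,0],1],
    [[0.01,0,0.71],[0,0,0],1],
    [[0.01,0,0.71],[0,0,0],1],
    [[0.01,0,0.71],[0,0,0],1],
  ],
)

```text
time: 4.3
ee_pos: [0.4923, 0.2039, 0.1547]
tcp_rot: [180.0, -0.0, 105.5]
wrist_force: [0.2, 0.5, 0.8]
opening: 0.0852
grasp_force: 0.0
```

Call:
apply_moves(
  rows=[
    [[0,0,0],[0,0,0],0.6],
    [[0,0,0],[0,0,0],0.5],
    [[0,0,0],[0,0,0],0.4],
    [[0,0,0],[0,0,0],0.3],
    [[0,0,0],[0,0,0],0.2],
    [[0,0,0],[0,0,0],0.1],
    [[0,0,0],[0,0,0],0],
    [[0,0,0],[0,0,0],0],
    [[0,0,0],[0,0,0],0],
    [[0,0,0],[0,0,0],0],
  ],
  force=25,
)

```text
time: 5.3
ee_pos: [0.4926, 0.2042, 0.1552]
tcp_rot: [179.9, -0.0, 105.5]
wrist_force: [-0.1, 1.3, 10.2]
opening: 0.0191
grasp_force: 26.9
```

Run:
```python
from h import *
snap('wrist','w2'); o=sensors.get_obs(); print(o['opening'],o['grasp_force'],o['wrist_force'],o['ee_pos'],o['tcp_rot'])
```

```text
0.01898188996888785 26.885244373697788 [-0.6420257   0.42106185  9.45047866] [0.49263741 0.20415978 0.15515106] [ 1.79860182e+02 -2.84450470e-02  1.05495584e+02]
```

View pics/w2.png

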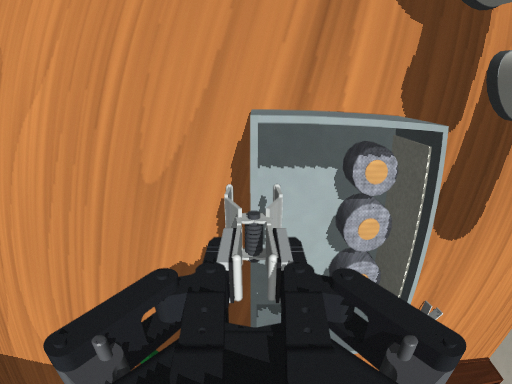

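The picture shows the pads closed on the tails, which stand parallel at (240–275, 230–300), with the jaws gaping clear of the wall on both sides. The opening is 19 mm, so the clip is fully open. Lifting straight up, then carrying it a little past the card for a measuring look.

Call:
apply_moves(
  rows=[
    [[0,0,-0.05],[0,0,0],0],
    [[0,0,-0.15],[0,0,0],0],
    [[0,0,-0.35],[0,0,0],0],
    [[0,0,-0.6],[0,0,0],0],
    [[0,0,-0.85],[0,0,0],0],
    [[0,0,-1],[0,0,0],0],
    [[0,0,-1],[0,0,0],0],
  ],
)

```text
time: 6.05
ee_pos: [0.4925, 0.2041, 0.2559]
tcp_rot: [179.8, -0.0, 105.5]
wrist_force: [0.0, 0.2, -1.1]
opening: 0.0189
grasp_force: 26.3
```

Call:
apply_moves(
  rows=[
    [[-0.25,-0.08,-0.15],[0,0,0],0],
    [[-0.55,-0.18,-0.3],[0,0,0],0],
    [[-0.89,-0.3,-0.3],[0,0,0],0],
  ],
)

```text
time: 6.35
ee_pos: [0.4869, 0.1096, 0.2841]
tcp_rot: [180.0, -0.0, 105.6]
wrist_force: [0.1, -0.1, 0.0]
opening: 0.0192
grasp_force: 26.3
```

Call:
apply_moves(
  rows=[
    [[-0.3,-0.1,0],[0,0,0],0],
    [[-0.6,-0.2,0],[0,0,0],0],
    [[-0.89,-0.3,0],[0,0,0],0],
  ],
)

```text
time: 6.65
ee_pos: [0.4812, 0.015, 0.2823]
tcp_rot: [-179.9, -0.0, 105.5]
wrist_force: [1.0, 0.8, -0.9]
opening: 0.0189
grasp_force: 26.3
```

Call:
apply_moves(
  rows=[
    [[-0.3,-0.1,0],[0,0,0],0],
    [[-0.6,-0.2,0],[0,0,0],0],
    [[-0.89,-0.3,0],[0,0,0],0],
  ],
)

```text
time: 6.95
ee_pos: [0.4761, -0.0788, 0.2823]
tcp_rot: [-179.9, -0.0, 105.5]
wrist_force: [1.3, -0.1, -0.7]
opening: 0.0191
grasp_force: 26.3
```

Call:
apply_moves(
  rows=[
    [[-0.3,-0.1,0],[0,0,0],0],
    [[-0.6,-0.2,0],[0,0,0],0],
    [[-0.89,-0.3,0],[0,0,0],0],
  ],
)

```text
time: 7.25
ee_pos: [0.471, -0.1725, 0.2823]
tcp_rot: [-179.9, -0.0, 105.5]
wrist_force: [0.5, -1.0, -0.7]
opening: 0.0189
grasp_force: 26.3
```

Call:
apply_moves(
  rows=[
    [[-0.3,-0.1,0],[0,0,0],0],
    [[-0.6,-0.2,0],[0,0,0],0],
    [[-0.89,-0.3,0],[0,0,0],0],
  ],
)

```text
time: 7.55
ee_pos: [0.4659, -0.2663, 0.2823]
tcp_rot: [-179.9, -0.1, 105.5]
wrist_force: [0.6, -1.0, -0.7]
opening: 0.0188
grasp_force: 26.3
```

Call:
apply_moves(
  rows=[
    [[-0.3,-0.1,0],[0,0,0.1],0],
    [[-0.6,-0.2,0],[0,0,0.2],0],
    [[-0.8,-0.3,0],[0,0,0.335],0],
    [[-0.89,-0.3,0],[0,0,0.335],0],
    [[-0.89,-0.3,0],[0,0,0.335],0],
    [[-0.89,-0.3,0],[0,0,0.335],0],
  ],
)

```text
time: 8.15
ee_pos: [0.4614, -0.3582, 0.2828]
tcp_rot: [-179.9, -0.0, 95.5]
wrist_force: [0.7, 0.3, -0.8]
opening: 0.0191
grasp_force: 26.3
```

Run:
```python
from h import *
snap('wrist','w3'); o=sensors.get_obs(); print(o['opening'],o['grasp_force'],o['wrist_force'],o['ee_pos'],o['tcp_rot'])
im,d,K,T=load('w3'); P=wcloud('w3')
m=(d>0)&np.isfinite(P[...,2])&(np.hypot(P[...,0]-.4395,P[...,1]+.2875)<.09)
for lo,hi in ((.1,.125),(.015,.028)):
  q=m&(P[...,2]>lo)&(P[...,2]<hi)
  n,l,s,c=cv2.connectedComponentsWithStats(q.astype(np.uint8))
  k=1+s[1:,4].argmax(); v,u=np.where(l==k); p=P[l==k]; print(lo,len(p),s[k],p.mean(0),cv2.minAreaRect((p[:,:2]*1000).astype(np.float32)),np.percentile(p[:,2],[5,50,95]))
```

```text
0.01914486903575424 26.256354813231155 [-0.18148149  0.54624722 -0.82628908] [ 0.46141867 -0.35790704  0.2830562 ] [-1.79928802e+02 -2.91504386e-02  9.55531357e+01]
0.1 554 [232  45   6 121 554] [ 0.43783341 -0.29083394  0.11099788] ((437.6040344238281, -290.7669677734375), (3.7524895668029785, 99.60509490966797), 5.297070503234863) [0.10293823 0.11201642 0.11318311]
0.015 2268 [ 239   50   25  105 2268] [ 0.45028551 -0.28876412  0.02198271] ((449.8470458984375, -288.72003173828125), (26.287738800048828, 118.33183288574219), 5.856374263763428) [0.0201702  0.02205367 0.02345618]
```

View pics/w3.png

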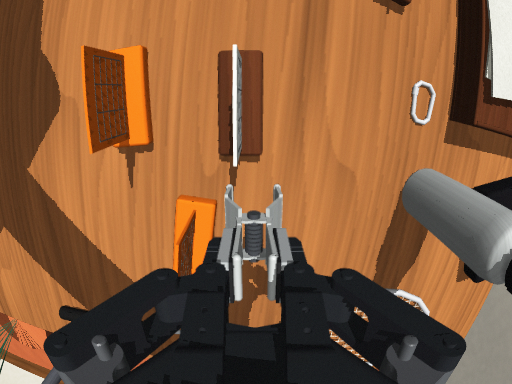

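The wrist view shows the clip open in the pads, with jaws at (230,190) and (278,190) and the pin at (254,225). The taller card's top edge runs from (235,45) to (237,165), in the teak block. The orange look-alikes are off to the left. Next I measure the clip against the card in this same image.

Run:
```python
from h import *
im,d,K,T=load('w3'); P=wcloud('w3'); o=sensors.get_obs()
R0=R.from_euler('xyz',o['tcp_rot'],degrees=True); tcp=o['ee_pos']
q=np.zeros(d.shape,bool); q[175:305,218:292]=1
q&=(P[...,2]>.15)&(P[...,2]<.25)&(im.mean(2)>70)
t=R0.inv().apply((P[q]-tcp))
print(len(t))
for a,b in ((.02,.05),(.05,.065),(.065,.08),(.08,.1),(.1,.125)):
    s=t[(t[:,2]>a)&(t[:,2]<b)]
    if len(s)>5: print(a,len(s),'x',np.percentile(s[:,0],[1,50,99]).round(4),'y',np.percentile(s[:,1],[1,50,99]).round(4))
print('zmax',t[:,2].max(), 'z pct',np.percentile(t[:,2],[1,99]))
c=np.array([.4376,-.2908,.112]); print('card in tool',R0.inv().apply(c-tcp))
```

```text
3815
0.02 1352 x [-0.0121  0.0083  0.0113] y [-0.016  -0.0064  0.015 ]
0.05 524 x [-0.0073  0.0103  0.0111] y [-0.0167  0.0062  0.0164]
0.065 773 x [-0.0158  0.0071  0.0136] y [-0.0157 -0.0008  0.0144]
0.08 951 x [-0.0162  0.011   0.0183] y [-0.0189 -0.0041  0.016 ]
0.1 215 x [0.0078 0.0172 0.0196] y [-0.0193  0.0116  0.0163]
zmax 0.11796963580398724 z pct [0.03524281 0.11605318]
card in tool [ 0.06900997 -0.01700039  0.17111259]
```

Call:
apply_moves(
  rows=[
    [[0.3,-0.07,0],[0,0,0],0],
    [[0.55,-0.12,0],[0,0,0],0],
    [[0.72,-0.155,0],[0,0,0],0],
    [[0.72,-0.155,0],[0,0,0],0],
    [[0.72,-0.155,0],[0,0,0],0],
  ],
)

```text
time: 8.7
ee_pos: [0.4392, -0.288, 0.2837]
tcp_rot: [-180.0, 0.0, 95.6]
wrist_force: [0.2, -0.3, -0.9]
opening: 0.0189
grasp_force: 26.3
```

Run:
```python
from h import *
rel([.439,-.288,.2135],[180,0,95.5])
snap('wrist','w4'); im,d,K,T=load('w4'); P=wcloud('w4')
m=(d>0)&np.isfinite(P[...,2])&(np.hypot(P[...,0]-.4395,P[...,1]+.2875)<.09)&(P[...,2]>.106)&(P[...,2]<.118)
p=P[m]; o=sensors.get_obs(); R0=R.from_euler('xyz',o['tcp_rot'],degrees=True)
t=R0.inv().apply(p-o['ee_pos']); print(len(t), np.polyfit(t[:,0],t[:,1],1), np.median(t,0))
cv2.imwrite('pics/c4.png',cv2.resize(im[100:300,150:360,::-1],None,fx=2.8,fy=2.8,interpolation=cv2.INTER_CUBIC))
```

```text
shift [ 0.001 -0.002  0.702] turn [-0.     0.002  0.002]
273 [ 0.00842013 -0.0017146 ] [ 0.01976323 -0.00177785  0.17140294]
```

View pics/c4.png

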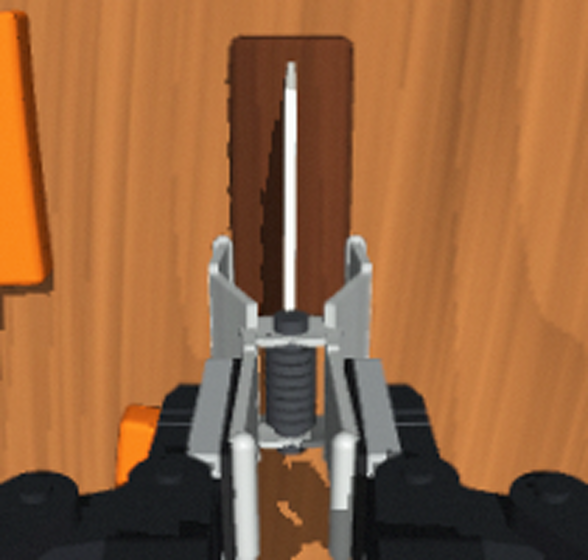

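The card's top edge, at crop column 291, lines up with the middle of the jaws (221 and 359, midpoint 290) and is parallel to them. Descending slowly.

Call:
apply_moves(
  rows=[
    [[0,0,0.1],[0,0,0],0],
    [[0,0,0.25],[0,0,0],0],
    [[0,0,0.4],[0,0,0],0],
    [[0,0,0.5],[0,0,0],0],
    [[0,0,0.6],[0,0,0],0],
    [[0,0,0.66],[0,0,0],0],
    [[0,0,0.7],[0,0,0],0],
    [[0,0,0.7],[0,0,0],0],
    [[0,0,0.7],[0,0,0],0],
    [[0,0,0.7],[0,0,0],0],
  ],
)

```text
time: 9.75
ee_pos: [0.439, -0.2887, 0.2138]
tcp_rot: [-180.0, 0.0, 95.5]
wrist_force: [-0.3, 0.4, -0.7]
opening: 0.019
grasp_force: 26.3
```

Run:
```python
from h import *
snap('wrist','w5'); snap('scene','s5'); o=sensors.get_obs(); print(o['time'],o['ee_pos'],o['tcp_rot'],o['wrist_force'],o['opening'],o['grasp_force'])
f=lambda c,s:cv2.resize(c[:,:,::-1],None,fx=s,fy=s,interpolation=cv2.INTER_CUBIC)
a=f(load('w5')[0][60:300,170:340],2.4); b=f(load('s5')[0][160:260,100:180],4.8)
o=np.zeros((580,800,3),np.uint8); o[:a.shape[0],:a.shape[1]]=a; o[:b.shape[0],412:412+b.shape[1]]=b; cv2.imwrite('pics/c5.png',o)
```

```text
9.85 [ 0.4390022  -0.2887028   0.21367414] [-1.79971460e+02  2.88820761e-02  9.54511789e+01] [ 0.34661499 -0.80378028 -0.26449826] 0.018853869486600977 26.25987117178738
```

View pics/c5.png

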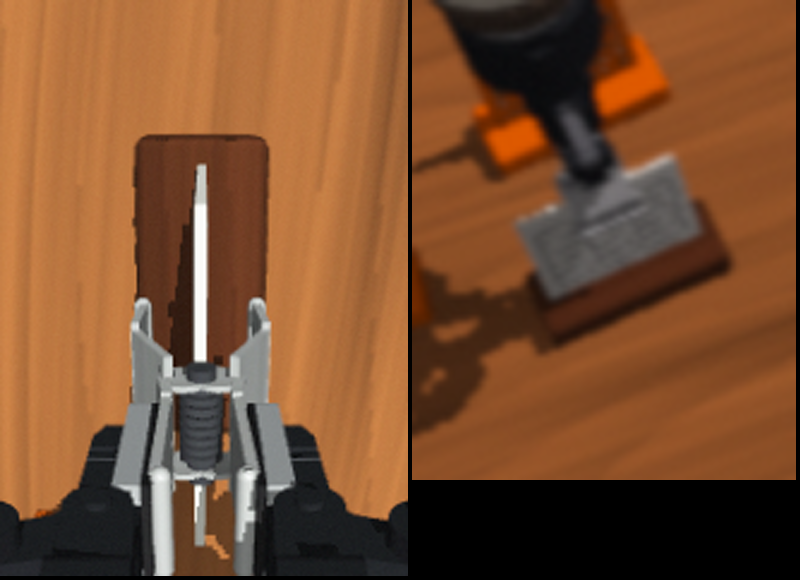

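The card stands midway between the open jaws (card at column 201, jaws at 141 and 260). The scene view shows the clip in the middle of the card's width, and the wrist force reads zero. Handing in.

```bash
python3 -c "
from h import *
print(bot.job_done())"
```

```text
the job is handed in; nothing more can be done
None
```

I took the clip off the bin and handed the job in at about 10 s, with the clip held fully open, upright and centred over the taller card. By my measurements the jaws reach about 16 mm down each side, and there was no sign of contact with the card.

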